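# Start the rotor cover's hand screw

## Task

The rotor cover of the little centrifuge is on, but its black hand screw is only standing loose on top of the spindle's thread. Start it without crossing the thread: turn it backward (anticlockwise seen from above) until you feel it drop into the thread, then forward (clockwise) one full turn, and finish with the knob still held in the fingers, started but not tightened. Leave the lid, rack, bottle and tray beside the centrifuge where they are.

Things in the scene. Friction and masses are not known exactly. Their poses are not given: they have to be found in the camera images.
- knob (a point): Centre (half-way up, on the screw's axis) of the hand screw's black fluted round knob, 44 mm across, 28 mm high (14 mm above and below this point). z is up the axis; x follows the grey mark on its top as it turns. Under it a 16 mm steel shank with a coarse right-hand thread, 4 mm a turn, stands in the threaded spindle, which keeps it upright. The screw weighs 0.11 to 0.18 kg.
- cover_hub (a point): Top centre of the 38 mm wide steel hub of the rotor cover, on the screw's axis. The knob's underside stands 14 to 16 mm above it at first and would rest on it if fully tightened. The cover is a flat steel disc 200 mm across, 12 mm below this point, in the 236 mm round opening of the white housing, whose deck is 6 mm above this point. The rotor is braked: it does not turn with the screw.
- screw_lift (a joint): Height of the screw along its axis in m, up positive: 0 at the highest point where it rides on the upper end of the spindle's thread, about -0.004 when it has just dropped, about -0.008 one turn farther in, -0.0155 fully tightened. The thread has nearly 1 mm of play.
- screw_turn (a joint): Turn of the screw in rad, counted through full turns, positive backward (anticlockwise from above); between -0.2 and 0.2 at the start. The value at which it drops differs every time. It turns easily, with a few hundredths of a N m.
- rotor_screw: The hand screw; origin on its axis at the knob's underside. At the start its thread end stands on top of the spindle's thread: turned backward it rides up by 0.3 to 1.7 mm, then after 0.5 to 2.6 rad (different every time, not visible from outside) falls 4 mm by its weight or a light push, if the hand lets it follow. Forward it then sinks 4 mm a turn; held above where it fell to, it catches.
- lid_mid (a point): Middle of the centrifuge's black round lid lying on the bench beside it, 254 mm across, 36 mm high with a 40 mm wide knob 20 mm higher; to be left alone.
- rack_mid (a point): Middle of the white tube rack, 66 x 200 x 60 mm, with capped tubes that reach 86 mm above the bench; to be left alone.
- bottle_mid (a point): Middle of a small brown bottle, 48 mm across, 105 mm high, standing on the bench; to be left alone.
- tray_mid (a point): Middle of a flat white sealing-clay tray, 60 x 110 x 16 mm, on the bench; to be left alone.

How it is judged:
By the outcome, as a careful person would: the job done as asked, in the order asked, and still so for the second after the job is handed in, while the arm keeps its last pose, push and grip.
It also fails if it takes over 72 s, if anything falls off the work surface, if the arm or the gripper's body presses on something with over 40 N, if the wrist force passes 120 N, or if a joint passes its speed limit or range.

## Robot

A 7-joint arm with a two-finger parallel gripper is mounted at the origin on the work surface. World frame = base frame: x ahead of the robot, y to its left, z up, the work surface at z = 0. Lengths are in m, angles in rad, forces in N, time in s.
With the tool pointing down it reaches from about 0.35 to 0.9 m from the base axis. Payload 8.1 kg.
Tool frame: the origin (TCP) lies at the very end of the fingers, on their centre line; the grasp point (between the pads) lies 19 mm behind it (grasp_offset is the distance from the TCP to the grasp point, in m); z points along the fingers, y is the line along which they close (so a half turn about z gives the same grasp; the last joint's range is limited). The gripper opens to 92 mm and grips with 3 to 60 N. Pads are 19 mm wide; open, the fingers measure 130 mm over their backs; the gripper's body (75 mm by 190 mm) begins 47 mm behind the grasp point.
Start: joints at [1.235, 0.434, 0.025, 1.573, -0.012, 1.134, -0.075], TCP at [0.144, -0.608, 0.227] pointing down, gripper open.
Joint ranges: [-2.62, 2.62], [-0.44, 2.09], [-1.27, 1.32], [0.08, 2.57], [-1.32, 4.46], [0.12, 2], [-2.74, 2.74]. Speed limits (rad/s): [2.22, 2.22, 3.01, 3.01, 3.14, 3.14, 3.14].

## Interface

Orientations are given as a rotation vector (axis times angle).
In Python, from cell import observe, get_image, camera_params, sign_off, silhouettes, grasp_offset gives the robot as it stands. The module is installed in compiled form; this text tells all that it offers.
- The arm moves only by the tool jog_arm, never from a script. Its argument "motion" is a list that holds one entry, the list of rows, each a list of 7 numbers: the shift along the tool's x, y, z in m, then the turn, a rotation vector about the tool's x, y, z in rad, then the closure, from -1 (fully open) to 1 (shut), so that 0 is half open. In form: [[[dx, dy, dz, wx, wy, wz, hand], ...]]. A call has 1 to 10 rows; each row is the pose to reach, as a shift and turn from the pose commanded when the call began, along the tool's axes at that moment; what a row does not reach only later rows make up. A row lasts 1/12 s, in which the tool goes at most 41.7 mm and 7.16 degrees, less where a joint would pass 70% of its speed; a pose out of reach is approached as far as the arm can. A call with a gripper value outside its range is refused whole. The fingers move at their own pace and stop on an object; "force" is the grip in N (left out, the last holds). Time passes only in rows, so rows that repeat a pose let the fingers close. It gives the time, the measured TCP pose, the force, the opening and the grip force at its end, in the units of the state.
- observe(): the state, without advancing time (a new reading comes with each control period).
- get_image(name): name is "scene" or "top" or "wrist"; returns the picture (400x640x3 uint8, red, green, blue); there is no depth.
- camera_params(name): a dict with "vertical_fov" (degrees; the focal length in pixels is half the picture's height over the tangent of half this angle, whatever the lens; pixels are square), "cx", "cy" (the principal point, pixels), "T" (4x4, takes a point from camera to world coordinates). Camera axes: x right, y down, z forward; pixel columns grow to the right and rows downward; lengths in m; the calibration is good to about 2 mm. A picture is of the moment at which its call begins: read the wrist's pose just before it. camera_params takes no time and is no camera call; for the wrist camera it gives the pose at the moment of the call.
- sign_off(): hands the job in; it is judged then, once.
Trained networks look in the newest picture that a camera, given by its name, has taken for a name from the list of things; names that differ only in an ending like _2 or _b are one class to them, and where a whole thing is asked for, a point or a joint stands for the part that bears it (a point fixed in the world has none). Each returns a list of dicts, best first, with "p" (0 to 1); they miss things now and then, are a little off and sometimes report something else, mostly with a low value. They report only what shows in the picture. A call takes as long as a camera call.
- silhouettes(query, camera): "mask" (400x640 bool, what is visible of it) and "pixel" ([column, row] in pixels, amid what is visible of it).
The state is a dict: "clock": time; "joints": joint angles; "dq": joint speeds; "joint_efforts": joint torques, N m; "position": TCP position; "ee_rot": TCP orientation; "force": force on the tool from outside, world axes, zero at the start; "ft_torque": the same for the moment, N m; "width": opening from 0.0 (shut) to 1.0 (fully open); "gripper_force": force on a finger pad.
Only numpy, scipy, OpenCV 4.12 (cv2) and the standard library are available. Lean on these libraries where they do the work, as an engineer would, in place of code of your own. Each camera call takes 0.05 s, during which the arm holds its last target. There are 200 camera calls.

## Working session

There is one attempt and no reset: what is moved stays moved. The work goes in short steps, Python scripts to look and compute and a tool call to move; the robot and the scene stay as the last step left them, time stands still between calls to the robot, and variables do not carry over. Pictures are saved under pics/ and viewed, at most 10 in all, crops included, and the job is handed in when it is done.

Besides the shell and the picture viewer there is one more tool, called after "Emit:" as name(argument=value, ...), one argument or row to a line, values as JSON. jog_arm: Moves the arm, as the interface text tells. Its arguments: {"type":"object","properties":{"motion":{"type":"array"},"force":{"type":"number"}},"required":["motion"]}

```bash
mkdir -p pics
cat > h.py <<'E'
import numpy as np, cv2
from cell import *
from scipy.spatial.transform import Rotation as R
def snap(c,fn=None):
    im=get_image(c); P=camera_params(c)
    if fn: cv2.imwrite('pics/'+fn,im[:,:,::-1])
    return im,P
def ray(P,px):
    f=200/np.tan(np.radians(P['vertical_fov'])/2); T=np.array(P['T'])
    d=T[:3,:3]@np.array([(px[0]-P['cx'])/f,(px[1]-P['cy'])/f,1]); return T[:3,3],d/np.linalg.norm(d)
def tri(rs):
    A=0;b=0
    for o,d in rs:
        M=np.eye(3)-np.outer(d,d);A=A+M;b=b+M@o
    return np.linalg.solve(A,b)
E
python3 - <<'E'
from h import *
s=observe();print({k:np.round(v,3) for k,v in s.items()},grasp_offset)
ims=[];rs=[]
for c in ['scene','top']:
    im,P=snap(c);ims.append(im)
    r=silhouettes('knob',c)
    for q in r[:3]: 
        m=q['mask'];ys,xs=np.nonzero(m);print(c,q['p'],q['pixel'],m.sum(),xs.min(),xs.max(),ys.min(),ys.max())
    print(P['cx'],P['cy'],P['vertical_fov'],np.round(P['T'],3).tolist())
    if r: rs.append(ray(P,r[0]['pixel']))
if len(rs)==2: print(tri(rs))
cv2.imwrite('pics/a.png',cv2.resize(np.vstack(ims),(480,600))[:,:,::-1])
E
```

```text
{'clock': np.float64(0.0), 'joints': array([ 1.235,  0.435,  0.025,  1.574, -0.012,  1.134, -0.075]), 'dq': array([ 0.   , -0.   , -0.   ,  0.   , -0.001, -0.   ,  0.   ]), 'joint_efforts': array([-2.0000e-03, -6.6784e+01,  9.8400e-01, -3.1446e+01, -6.1000e-02,
        4.3000e-02,  0.0000e+00]), 'position': array([ 0.144, -0.608,  0.226]), 'ee_rot': array([-3.119e+00, -3.650e-01,  1.000e-03]), 'force': array([ 1.06 , -0.043, -0.223]), 'ft_torque': array([-0.034, -0.038,  0.009]), 'gripper_force': np.float64(0.0), 'width': np.float64(1.0)} 0.0188
scene 0.85 [285.0, 223.9] 263 277 293 216 234
319.0971638406761 204.73733069241365 47.075994843774865 [[0.575, 0.67, -0.47, 1.159], [0.818, -0.461, 0.344, -0.403], [0.014, -0.582, -0.813, 1.211], [0.0, 0.0, 0.0, 1.0]]
top 0.92 [403.2, 176.4] 378 393 414 165 187
327.6033477248356 200.06301310074733 44.2173299207964 [[-0.01, -0.996, 0.084, 0.449], [-1.0, 0.013, 0.029, 0.042], [-0.03, -0.083, -0.996, 1.261], [0.0, 0.0, 0.0, 1.0]]
[ 0.58471977 -0.09005695  0.21587907]
```

View pics/a.png

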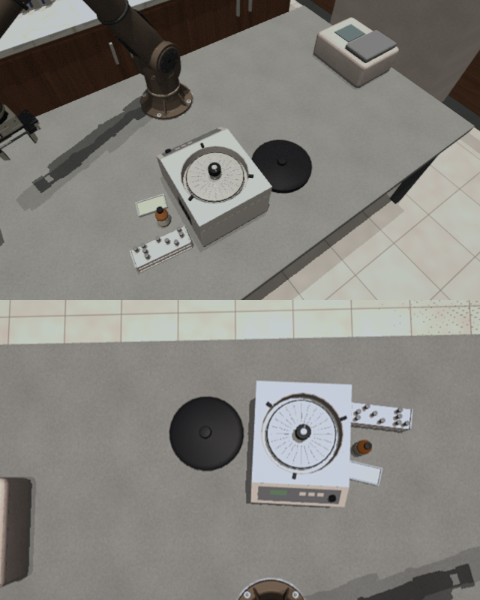

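The knob sits in the middle of the rotor opening: scene pixel (285,224), top pixel (403,176). That triangulates to about (0.585, -0.090, 0.216). I'll move above it next.

```bash
cat >> h.py <<'E'
def goal(p,yaw=None):
    s=observe(); Rm=R.from_rotvec(s['ee_rot'])
    print('shift',np.round(Rm.inv().apply(np.array(p)-s['position']),4))
    M=Rm.as_matrix(); z=M[:,2]; Rv=Rm.inv().apply(np.cross(z,[0,0,-1]))
    print('tilt fix',np.round(Rv,4),'xaxis yaw',np.arctan2(M[1,0],M[0,0]),'j',np.round(s['joints'],3),'pos',np.round(s['position'],4),'F',np.round(s['force'],2),'t',s['clock'])
E
python3 -c "
from h import *
goal([.53,-.09,.34])"
```

```text
shift [ 0.495  -0.415  -0.1134]
tilt fix [-0.001   0.0001  0.    ] xaxis yaw 0.23277363731533168 j [ 1.235  0.435  0.025  1.574 -0.012  1.134 -0.075] pos [ 0.1441 -0.6078  0.2262] F [-0.18 -0.46 -0.32] t 0.2
```

Emit:
jog_arm(
  motion=[
    [[0,0,-0.04,0,0,0,-1],[0.02,-0.017,-0.075,0,0,0,-1],[0.05,-0.042,-0.1,0,0,0,-1],[0.08,-0.067,-0.113,0,0,0,-1],[0.11,-0.092,-0.113,0,0,0,-1],[0.14,-0.117,-0.113,0,0,0,-1],[0.17,-0.142,-0.113,0,0,0,-1],[0.2,-0.167,-0.113,0,0,0,-1],[0.23,-0.193,-0.113,0,0,0,-1],[0.26,-0.218,-0.113,0,0,0,-1]],
  ],
)

```text
clock: 1.03
position: [0.3475, -0.3341, 0.3398]
ee_rot: [3.12, 0.365, 0.0]
force: [1.0, 0.1, -0.9]
width: 1.0
gripper_force: 0.0
```

Emit:
jog_arm(
  motion=[
    [[0.03,-0.025,0,0,0,0,-1],[0.06,-0.05,0,0,0,0,-1],[0.09,-0.075,0,0,0,0,-1],[0.12,-0.1,0,0,0,0,-1],[0.15,-0.125,0,0,0,0,-1],[0.18,-0.15,0,0,0,0,-1],[0.205,-0.172,0,0,0,0,-1],[0.225,-0.188,0,0,0,0,-1],[0.235,-0.197,0,0,0,0,-1],[0.235,-0.197,0,0,0,0,-1]],
  ],
)

```text
clock: 1.87
position: [0.5314, -0.0863, 0.3393]
ee_rot: [-3.117, -0.373, -0.0]
force: [-0.7, -0.1, -0.7]
width: 1.003
gripper_force: 0.0
```

Run:
```python
from h import *
goal([.585,-.09,.26])
im,P=snap('wrist','w1.png'); r=silhouettes('knob','wrist')
for q in r[:2]:
    m=q['mask'];ys,xs=np.nonzero(m);print(q['p'],q['pixel'],xs.min(),xs.max(),ys.min(),ys.max())
rs=[]
if r: rs.append(ray(P,r[0]['pixel'])); o,d=rs[0]; print('at z.216',o+d*(.216-o[2])/d[2],o,d)
for c in ['scene','top']:
    _,P=snap(c); q=silhouettes('knob',c)
    if q: rs.append(ray(P,q[0]['pixel'])); print(c,q[0]['p'],q[0]['pixel'])
print(tri(rs))
```

```text
shift [0.0511 0.0163 0.0793]
tilt fix [-0.0019 -0.0004 -0.    ] xaxis yaw 0.23806949674916114 j [ 0.366  0.25  -0.385  1.578  0.094  1.332 -1.364] pos [ 0.5314 -0.0863  0.3393] F [-0.72 -0.11 -0.7 ] t 1.8667
0.96 [340.6, 139.3] 317 362 117 163
0.36 [525.8, 138.2] 471 582 99 174
at z.216 [ 0.58842441 -0.09495047  0.216     ] [ 0.59628362 -0.0733355   0.49617613] [-0.02795692 -0.07688916 -0.99664761]
scene 0.61 [286.1, 222.5]
[ 0.59004621 -0.09211253  0.23109855]
```

View pics/w1.png

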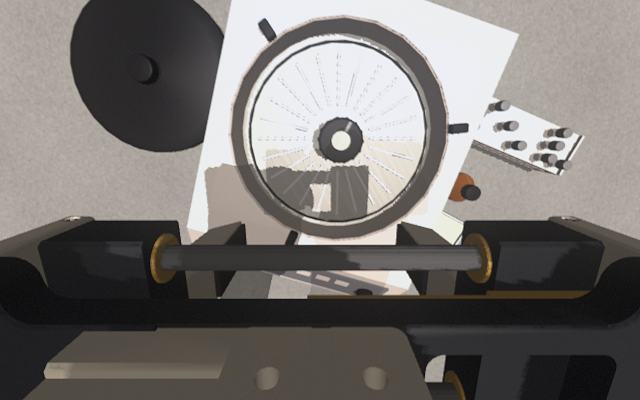

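The wrist view shows the knob at (340,139) with its grey mark toward (349,124). I'll take one closer view to fix its position.

Emit:
jog_arm(
  motion=[
    [[0.005,0.01,0.03,0,0,0,-1],[0.005,0.02,0.05,0,0,0,-1],[0.005,0.02,0.065,0,0,0,-1],[0.005,0.02,0.065,0,0,0,-1]],
  ],
)

```text
clock: 2.5
position: [0.5375, -0.1101, 0.2717]
ee_rot: [-3.12, -0.361, 0.008]
force: [-0.4, -0.7, -0.3]
width: 1.001
gripper_force: 0.0
```

Run:
```python
from h import *
goal([.588,-.094,.26])
im,P=snap('wrist','w2.png'); r=silhouettes('knob','wrist')
print('f',200/np.tan(np.radians(P['vertical_fov'])/2))
for q in r[:1]:
    m=q['mask'].astype(np.uint8);print(q['p'],q['pixel'],cv2.minEnclosingCircle(cv2.findNonZero(m)),cv2.boundingRect(m))
    px=q['pixel']
rs=[ray(P,px)];print(rs)
w1=(np.array([0.59628362,-0.0733355,0.49617613]),np.array([-0.02795692,-0.07688916,-0.99664761]))
rs+=[w1,ray(camera_params('scene'),[285,223.9]),ray(camera_params('top'),[403.2,176.4])]
print(tri(rs),tri(rs[:2]),tri(rs[2:]))
for z in (.21,.22,.23): print([np.round((o+d*(z-o[2])/d[2])[:2],4) for o,d in rs])
# hub
for c in ['wrist']:
    for n in ['cover_hub']:
        q=silhouettes(n,c); print(n,[(a['p'],a['pixel']) for a in q[:2]])
```

```text
shift [ 0.0529 -0.0042  0.0114]
tilt fix [-0.0014  0.0051 -0.    ] xaxis yaw 0.2301035360742241 j [ 0.387  0.309 -0.37   1.666  0.118  1.194 -1.351] pos [ 0.5375 -0.1101  0.2717] F [-0.38 -0.66 -0.27] t 2.5
f 276.51152599445453
0.93 [314.2, 143.9] ((311.88470458984375, 143.81744384765625), 31.57721710205078) (281, 113, 62, 62)
[(array([ 0.60453514, -0.09443379,  0.43030702]), array([-0.06772942,  0.01001678, -0.99765344]))]
[ 0.58746186 -0.09199526  0.21871135] [ 0.59009283 -0.09299126  0.23453286] [ 0.58471977 -0.09005695  0.21587907]
[array([ 0.5896, -0.0922]), array([ 0.5883, -0.0954]), array([ 0.5812, -0.0885]), array([ 0.5856, -0.0905])]
[array([ 0.5903, -0.0923]), array([ 0.5885, -0.0946]), array([ 0.5869, -0.0916]), array([ 0.5843, -0.0893])]
[array([ 0.5909, -0.0924]), array([ 0.5888, -0.0939]), array([ 0.5927, -0.0948]), array([ 0.583, -0.088])]
cover_hub [(0.61, [313.2, 113.5])]
```

View pics/w2.png

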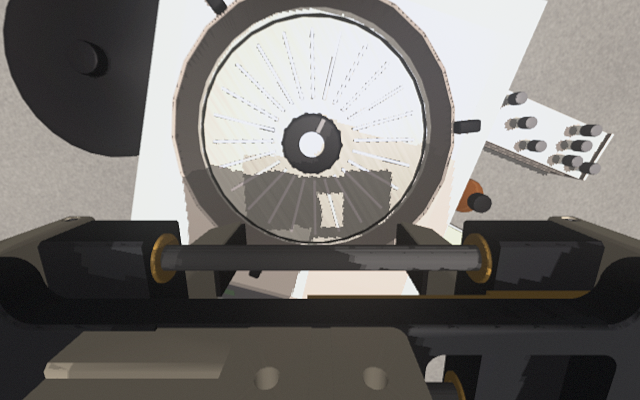

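The knob's circle is centred at (312,144) with a radius of about 31 px. That puts its top at z≈0.23 and its axis near (0.588, -0.092). I'll go over it and down.

Emit:
jog_arm(
  motion=[
    [[0.025,-0.003,0,-0.0014,0.005,0,-1],[0.045,-0.006,0,-0.0014,0.005,0,-1],[0.0534,-0.0061,0.005,-0.0014,0.005,0,-1],[0.0534,-0.0061,0.02,-0.0014,0.005,0,-1],[0.0534,-0.0061,0.04,-0.0014,0.005,0,-1],[0.0534,-0.0061,0.055,-0.0014,0.005,0,-1],[0.0534,-0.0061,0.065,-0.0014,0.005,0,-1],[0.0534,-0.0061,0.069,-0.0014,0.005,0,-1],[0.0534,-0.0061,0.069,-0.0014,0.005,0,-1]],
  ],
)

```text
clock: 3.4
position: [0.5898, -0.0904, 0.2055]
ee_rot: [3.12, 0.365, 0.007]
force: [-1.1, -0.5, -1.1]
width: 0.998
gripper_force: 0.0
```

Run:
```python
from h import *
goal([.588,-.092,.202]); s=observe(); print(s['force'],s['ft_torque'])
_,P=snap('wrist','w3.png')
```

```text
shift [-0.0022  0.0011  0.0035]
tilt fix [ 0.0013 -0.0043 -0.    ] xaxis yaw 0.23268198163199127 j [ 0.32   0.434 -0.363  1.653  0.171  1.081 -1.431] pos [ 0.5898 -0.0904  0.2055] F [-1.06 -0.45 -1.12] t 3.4
[-1.05930593 -0.45372688 -1.12065494] [-0.01679274 -0.00824813 -0.02139221]
```

View pics/w3.png

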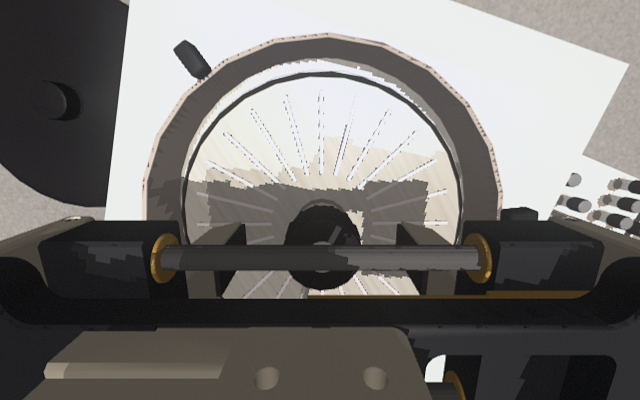

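The knob sits between the fingers: its centre is at about u=323 and the finger mid at about 320. Closing gently.

Emit:
jog_arm(
  motion=[
    [[0,0,0.002,0,0,0,0],[0,0,0.002,0,0,0,0.1],[0,0,0.002,0,0,0,0.2],[0,0,0.002,0,0,0,0.3],[0,0,0.002,0,0,0,0.3],[0,0,0.002,0,0,0,0.3],[0,0,0.002,0,0,0,0.3],[0,0,0.002,0,0,0,0.3]],
  ],
  force=8,
)

```text
clock: 4.12
position: [0.5903, -0.0909, 0.2038]
ee_rot: [3.119, 0.364, 0.008]
force: [0.5, -4.4, 1.0]
width: 0.476
gripper_force: 8.0
```

Run:
```python
from h import *
goal([.588,-.092,.202]); s=observe(); print(s['force'],s['ft_torque'],s['width'],s['gripper_force'])
f=R.from_rotvec(s['ee_rot']).inv().apply(s['force']);print('tool F',f)
```

```text
shift [-0.0025  0.0005  0.0018]
tilt fix [ 0.0024 -0.0052 -0.    ] xaxis yaw 0.23239712639772486 j [ 0.32   0.436 -0.363  1.655  0.172  1.076 -1.432] pos [ 0.5903 -0.0909  0.2038] F [ 0.51 -4.42  1.01] t 4.1167
[ 0.51001199 -4.41575821  1.00973094] [-0.1346294  -0.17157302 -0.04526813] 0.4760333265003509 7.987970262765884
tool F [-0.51546334  4.41688424 -1.00200826]
```

Emit:
jog_arm(
  motion=[
    [[0,0.0005,0.001,0,0,0,0.3],[0,0.001,0.002,0,0,0,0.3],[0,0.001,0.002,0,0,-0.1,0.3],[0,0.001,0.002,0,0,-0.2,0.3],[0,0.001,0.002,0,0,-0.2,0.3]],
  ],
  force=8,
)

```text
clock: 4.53
position: [0.5907, -0.0903, 0.2027]
ee_rot: [3.065, 0.685, 0.01]
force: [-2.0, 0.9, 7.5]
width: 0.476
gripper_force: 8.0
```

```bash
cat >> h.py <<'E'
def st():
    s=observe(); Rm=R.from_rotvec(s['ee_rot']); M=Rm.as_matrix()
    print('t',round(s['clock'],2),'pos',np.round(s['position'],4),'yaw',round(np.arctan2(M[1,0],M[0,0]),3),'j7',round(s['joints'][6],3),'toolF',np.round(Rm.inv().apply(s['force']),2),'toolM',np.round(Rm.inv().apply(s['ft_torque']),3),'w',round(s['width'],3),round(s['gripper_force'],1))
E
python3 -c "
from h import *
st()"
```

```text
t 4.53 pos [ 0.5907 -0.0903  0.2027] yaw 0.44 j7 -1.245 toolF [-1.37 -1.64 -7.53] toolM [ 0.747 -0.285 -0.068] w 0.476 8.0
```

Emit:
jog_arm(
  motion=[
    [[0,0,-0.001,0,0,-0.1,0.3],[0,0,-0.001,0,0,-0.2,0.3],[0,0,-0.001,0,0,-0.25,0.3],[0,0,-0.001,0,0,-0.25,0.3]],
  ],
  force=12,
)

```text
clock: 4.87
position: [0.5903, -0.0897, 0.203]
ee_rot: [2.958, 1.057, 0.008]
force: [-2.7, 5.1, 4.1]
width: 0.476
gripper_force: 12.0
```

```bash
python3 -c "
from h import *
st()"
```

```text
t 4.87 pos [ 0.5903 -0.0897  0.203 ] yaw 0.686 j7 -1.024 toolF [ 1.16 -5.71 -4.12] toolM [1.123 0.262 0.012] w 0.476 12.0
```

Emit:
jog_arm(
  motion=[
    [[0.0002,-0.0012,0,0,0,-0.1,0.3],[0.0002,-0.0012,0,0,0,-0.2,0.3],[0.0002,-0.0012,0,0,0,-0.25,0.3],[0.0002,-0.0012,0,0,0,-0.25,0.3]],
  ],
)

```text
clock: 5.2
position: [0.5898, -0.0893, 0.203]
ee_rot: [2.804, 1.413, 0.008]
force: [-2.3, 3.3, 4.6]
width: 0.476
gripper_force: 12.0
```

```bash
python3 -c "
from h import *
st()"
```

```text
t 5.2 pos [ 0.5898 -0.0893  0.203 ] yaw 0.934 j7 -0.804 toolF [ 1.32 -3.79 -4.65] toolM [ 0.884  0.398 -0.052] w 0.476 12.0
```

Emit:
jog_arm(
  motion=[
    [[0.0004,-0.001,0,0,0,-0.1,0.3],[0.0004,-0.001,0,0,0,-0.2,0.3],[0.0004,-0.001,0,0,0,-0.25,0.3],[0.0004,-0.001,0,0,0,-0.25,0.3]],
  ],
)

```text
clock: 5.53
position: [0.5892, -0.0889, 0.2031]
ee_rot: [2.606, 1.75, 0.007]
force: [-2.9, 2.8, 6.2]
width: 0.475
gripper_force: 12.0
```

```bash
python3 -c "
from h import *
st()"
```

```text
t 5.53 pos [ 0.5892 -0.0889  0.2031] yaw 1.183 j7 -0.582 toolF [ 1.51 -3.7  -6.2 ] toolM [ 0.791  0.239 -0.033] w 0.475 12.0
```

Emit:
jog_arm(
  motion=[
    [[0.0003,-0.0008,-0.0003,0,0,-0.1,0.3],[0.0003,-0.0008,-0.0003,0,0,-0.2,0.3],[0.0003,-0.0008,-0.0003,0,0,-0.25,0.3],[0.0003,-0.0008,-0.0003,0,0,-0.25,0.3]],
  ],
)

```text
clock: 5.87
position: [0.5885, -0.0887, 0.2034]
ee_rot: [2.367, 2.061, 0.006]
force: [-2.7, 0.7, 6.6]
width: 0.473
gripper_force: 12.0
```

```bash
python3 -c "
from h import *
st()"
```

```text
t 5.87 pos [ 0.5885 -0.0887  0.2034] yaw 1.433 j7 -0.361 toolF [ 0.35 -2.7  -6.6 ] toolM [ 0.627  0.197 -0.04 ] w 0.473 12.0
```

Emit:
jog_arm(
  motion=[
    [[0,-0.0004,-0.0005,0,0,-0.1,0.3],[0,-0.0004,-0.0005,0,0,-0.2,0.3],[0,-0.0004,-0.0005,0,0,-0.25,0.3],[0,-0.0004,-0.0005,0,0,-0.25,0.3]],
  ],
)

```text
clock: 6.2
position: [0.5878, -0.0887, 0.2035]
ee_rot: [2.092, 2.339, 0.004]
force: [-3.2, 1.6, 4.1]
width: 0.477
gripper_force: 12.0
```

```bash
python3 -c "
from h import *
st()"
```

```text
t 6.2 pos [ 0.5878 -0.0887  0.2035] yaw 1.683 j7 -0.139 toolF [ 1.96 -3.   -4.13] toolM [ 0.633  0.325 -0.024] w 0.477 12.0
```

Emit:
jog_arm(
  motion=[
    [[0.0004,-0.0006,0,0,0,-0.1,0.3],[0.0004,-0.0006,0,0,0,-0.2,0.3],[0.0004,-0.0006,0,0,0,-0.25,0.3],[0.0004,-0.0006,0,0,0,-0.25,0.3]],
  ],
)

```text
clock: 6.53
position: [0.5871, -0.0889, 0.2036]
ee_rot: [1.784, 2.581, 0.003]
force: [-2.8, -0.1, 6.6]
width: 0.475
gripper_force: 12.0
```

```bash
python3 -c "
from h import *
st()"
```

```text
t 6.53 pos [ 0.5871 -0.0889  0.2036] yaw 1.932 j7 0.081 toolF [ 0.91 -2.58 -6.63] toolM [ 0.73   0.23  -0.071] w 0.475 12.0
```

Emit:
jog_arm(
  motion=[
    [[0.0002,-0.0005,-0.0003,0,0,-0.1,0.3],[0.0002,-0.0005,-0.0003,0,0,-0.2,0.3],[0.0002,-0.0005,-0.0003,0,0,-0.25,0.3],[0.0002,-0.0005,-0.0003,0,0,-0.25,0.3]],
  ],
)

```text
clock: 6.87
position: [0.5866, -0.0892, 0.2038]
ee_rot: [1.448, 2.783, 0.001]
force: [-4.6, -0.5, 6.5]
width: 0.48
gripper_force: 12.0
```

```bash
python3 -c "
from h import *
st()"
```

```text
t 6.87 pos [ 0.5866 -0.0892  0.2038] yaw 2.182 j7 0.301 toolF [ 2.22 -3.99 -6.49] toolM [ 0.748  0.274 -0.016] w 0.48 12.0
```

Emit:
jog_arm(
  motion=[
    [[0.0005,-0.001,-0.0003,0,0,-0.1,0.3],[0.0005,-0.001,-0.0003,0,0,-0.2,0.3],[0.0005,-0.001,-0.0003,0,0,-0.25,0.3],[0.0005,-0.001,-0.0003,0,0,-0.25,0.3]],
  ],
)

```text
clock: 7.2
position: [0.586, -0.0896, 0.2041]
ee_rot: [1.091, 2.94, 0.001]
force: [-1.4, -1.7, 4.1]
width: 0.472
gripper_force: 12.0
```

```bash
python3 -c "
from h import *
st()"
```

```text
t 7.2 pos [ 0.586  -0.0896  0.2041] yaw 2.431 j7 0.519 toolF [-0.01 -2.19 -4.1 ] toolM [ 0.545 -0.153 -0.05 ] w 0.472 12.0
```

Emit:
jog_arm(
  motion=[
    [[0,-0.0005,0,0,0,-0.1,0.3],[0,-0.0005,0,0,0,-0.2,0.3],[0,-0.0005,0,0,0,-0.2,0.3]],
  ],
)

```text
clock: 7.45
position: [0.5857, -0.0901, 0.2041]
ee_rot: [0.789, 3.035, -0.0]
force: [-1.5, -3.2, 4.4]
width: 0.478
gripper_force: 12.0
```

```bash
python3 -c "
from h import *
st()"
```

```text
t 7.45 pos [ 0.5857 -0.0901  0.2041] yaw 2.633 j7 0.696 toolF [-0.24 -3.5  -4.37] toolM [ 0.705 -0.109 -0.062] w 0.478 12.0
```

Emit:
jog_arm(
  motion=[
    [[0,-0.0008,0,0,0,-0.1,0.3],[0,-0.0008,0,0,0,-0.2,0.3],[0,-0.0008,0,0,0,-0.2,0.3]],
  ],
)

```text
clock: 7.7
position: [0.5855, -0.0906, 0.2041]
ee_rot: [0.484, 3.098, -0.001]
force: [-0.1, -3.1, 6.1]
width: 0.476
gripper_force: 12.0
```

```bash
python3 -c "
from h import *
st()"
```

```text
t 7.7 pos [ 0.5855 -0.0906  0.2041] yaw 2.832 j7 0.87 toolF [-0.89 -3.01 -6.13] toolM [ 0.663 -0.103 -0.083] w 0.476 12.0
```

Emit:
jog_arm(
  motion=[
    [[0,-0.0006,0,0,0,-0.1,0.3],[0,-0.0006,0,0,0,-0.2,0.3],[0,-0.0006,0,0,0,-0.25,0.3],[0,-0.0006,0,0,0,-0.25,0.3]],
  ],
)

```text
clock: 8.03
position: [0.5852, -0.0912, 0.2035]
ee_rot: [0.1, 3.135, -0.001]
force: [2.9, -4.8, -2.0]
width: 0.475
gripper_force: 12.0
```

```bash
python3 -c "
from h import *
st()"
```

```text
t 8.03 pos [ 0.5852 -0.0912  0.2035] yaw 3.078 j7 1.084 toolF [-3.23 -4.58  2.06] toolM [ 0.647 -0.656 -0.016] w 0.475 12.0
```

It dropped: the upward push vanished and the screw now hangs in the hand. I'll follow it down.

Emit:
jog_arm(
  motion=[
    [[0,-0.0005,0.001,0,0,0,0.3],[0,-0.0005,0.002,0,0,0,0.3],[0,-0.0005,0.003,0,0,0,0.3],[0,-0.0005,0.003,0,0,0,0.3]],
  ],
)

```text
clock: 8.37
position: [0.5852, -0.0912, 0.2008]
ee_rot: [0.097, 3.135, -0.001]
force: [3.2, -4.7, -1.4]
width: 0.477
gripper_force: 12.0
```

```bash
python3 -c "
from h import *
st()"
```

```text
t 8.37 pos [ 0.5852 -0.0912  0.2008] yaw 3.08 j7 1.083 toolF [-3.46 -4.53  1.4 ] toolM [ 0.803 -0.846  0.006] w 0.477 12.0
```

Emit:
jog_arm(
  motion=[
    [[-0.0007,-0.001,0.0007,0,0,0,0.3],[-0.0007,-0.001,0.0015,0,0,0,0.3],[-0.0007,-0.001,0.0015,0,0,0,0.3]],
  ],
)

```text
clock: 8.62
position: [0.5854, -0.0912, 0.2003]
ee_rot: [0.094, 3.135, -0.001]
force: [-2.9, -2.6, 6.9]
width: 0.477
gripper_force: 12.0
```

```bash
python3 -c "
from h import *
st()"
```

```text
t 8.62 pos [ 0.5854 -0.0912  0.2003] yaw 3.081 j7 1.085 toolF [ 2.68 -2.8  -6.86] toolM [0.537 0.449 0.1  ] w 0.477 12.0
```

Seated: about 3.8 mm down, with firm support again. Now forward one turn from yaw 3.08.

Emit:
jog_arm(
  motion=[
    [[0.0003,-0.0004,-0.0007,0,0,0.08,0.3],[0.0003,-0.0004,-0.0006,0,0,0.18,0.3],[0.0003,-0.0004,-0.0005,0,0,0.28,0.3],[0.0003,-0.0004,-0.0005,0,0,0.38,0.3],[0.0003,-0.0004,-0.0004,0,0,0.48,0.3],[0.0003,-0.0004,-0.0003,0,0,0.58,0.3],[0.0003,-0.0004,-0.0003,0,0,0.66,0.3],[0.0003,-0.0004,-0.0003,0,0,0.7,0.3],[0.0003,-0.0004,-0.0003,0,0,0.7,0.3]],
  ],
)

```text
clock: 9.37
position: [0.586, -0.0896, 0.2003]
ee_rot: [1.164, 2.912, 0.007]
force: [4.4, 3.1, -1.4]
width: 0.476
gripper_force: 12.0
```

```bash
python3 -c "
from h import *
st()"
```

```text
t 9.37 pos [ 0.586  -0.0896  0.2003] yaw 2.381 j7 0.476 toolF [-1.1   5.27  1.46] toolM [-1.153 -0.129 -0.004] w 0.476 12.0
```

Emit:
jog_arm(
  motion=[
    [[0,0.0006,0.0008,0,0,0,0.3],[-0.0002,0.0011,0.0012,0,0,0,0.3],[-0.0002,0.0011,0.0012,0,0,0,0.3]],
  ],
)

```text
clock: 9.62
position: [0.5861, -0.0896, 0.1998]
ee_rot: [1.16, 2.915, 0.004]
force: [-2.8, 2.8, 10.2]
width: 0.478
gripper_force: 12.0
```

```bash
python3 -c "
from h import *
st()"
```

```text
t 9.62 pos [ 0.5861 -0.0896  0.1998] yaw 2.384 j7 0.477 toolF [  3.97   0.13 -10.2 ] toolM [-0.075  0.779  0.089] w 0.478 12.0
```

Emit:
jog_arm(
  motion=[
    [[0.0006,0,-0.001,0,0,0.06,0.3],[0.0006,0,-0.0009,0,0,0.16,0.3],[0.0006,0,-0.0008,0,0,0.27,0.3],[0.0006,0,-0.0008,0,0,0.38,0.3],[0.0006,0,-0.0007,0,0,0.49,0.3],[0.0006,0,-0.0006,0,0,0.6,0.3],[0.0006,0,-0.0006,0,0,0.71,0.3],[0.0006,0,-0.0005,0,0,0.78,0.3],[0.0006,0,-0.0004,0,0,0.8,0.3],[0.0006,0,-0.0003,0,0,0.8,0.3]],
  ],
)

```text
clock: 10.45
position: [0.588, -0.0887, 0.1998]
ee_rot: [2.204, 2.231, 0.013]
force: [9.2, 4.8, -1.2]
width: 0.476
gripper_force: 12.0
```

```bash
python3 -c "
from h import *
st()"
```

```text
t 10.45 pos [ 0.588  -0.0887  0.1998] yaw 1.583 j7 -0.226 toolF [4.65 9.27 1.3 ] toolM [-1.74   0.803  0.021] w 0.476 12.0
```

Emit:
jog_arm(
  motion=[
    [[0.0005,0.001,0.0005,0,0,0,0.3],[0.0008,0.0018,0.001,0,0,0,0.3],[0.0008,0.0018,0.001,0,0,0,0.3]],
  ],
)

```text
clock: 10.7
position: [0.5881, -0.0888, 0.1992]
ee_rot: [2.204, 2.233, 0.008]
force: [-0.9, 1.9, 9.3]
width: 0.474
gripper_force: 12.0
```

```bash
python3 -c "
from h import *
st()"
```

```text
t 10.7 pos [ 0.5881 -0.0888  0.1992] yaw 1.584 j7 -0.227 toolF [ 1.87 -0.86 -9.26] toolM [0.159 0.409 0.013] w 0.474 12.0
```

Emit:
jog_arm(
  motion=[
    [[0,0,-0.0005,0,0,0.06,0.3],[0,0.0002,-0.0005,0,0,0.16,0.3],[0,0.0003,-0.0004,0,0,0.27,0.3],[0,0.0005,-0.0004,0,0,0.38,0.3],[0,0.0006,-0.0003,0,0,0.49,0.3],[0,0.0007,-0.0002,0,0,0.6,0.3],[0,0.0008,-0.0001,0,0,0.71,0.3],[0,0.001,0,0,0,0.78,0.3],[0,0.001,0,0,0,0.8,0.3],[0,0.001,0,0,0,0.8,0.3]],
  ],
)

```text
clock: 11.53
position: [0.59, -0.0895, 0.1989]
ee_rot: [2.901, 1.198, 0.012]
force: [5.6, 1.3, 4.0]
width: 0.477
gripper_force: 12.0
```

```bash
python3 -c "
from h import *
st()"
```

```text
t 11.53 pos [ 0.59   -0.0895  0.1989] yaw 0.783 j7 -0.939 toolF [ 4.85  3.05 -3.94] toolM [-0.726  0.839  0.022] w 0.477 12.0
```

Emit:
jog_arm(
  motion=[
    [[0.0005,0.0005,0,0,0,0.06,0.3],[0.0007,0.0007,0.0001,0,0,0.17,0.3],[0.0008,0.0009,0.0002,0,0,0.28,0.3],[0.0008,0.001,0.0003,0,0,0.4,0.3],[0.0008,0.0012,0.0003,0,0,0.52,0.3],[0.0008,0.0013,0.0004,0,0,0.64,0.3],[0.0008,0.0014,0.0005,0,0,0.76,0.3],[0.0008,0.0015,0.0006,0,0,0.88,0.3],[0.0008,0.0015,0.0006,0,0,0.96,0.3],[0.0008,0.0015,0.0006,0,0,1.0,0.3]],
  ],
)

```text
clock: 12.37
position: [0.5908, -0.092, 0.1982]
ee_rot: [3.121, -0.347, 0.011]
force: [3.2, -4.1, 4.7]
width: 0.476
gripper_force: 12.0
```

```bash
python3 -c "
from h import *
st()"
```

```text
t 12.37 pos [ 0.5908 -0.092   0.1982] yaw -0.222 j7 -1.839 toolF [ 4.06  3.29 -4.69] toolM [-0.877  0.61  -0.032] w 0.476 12.0
```

Emit:
jog_arm(
  motion=[
    [[0.0005,0.0006,0,0,0,0.06,0.3],[0.0006,0.0007,0.0001,0,0,0.17,0.3],[0.0006,0.0008,0.0002,0,0,0.28,0.3],[0.0006,0.0009,0.0003,0,0,0.4,0.3],[0.0006,0.001,0.0003,0,0,0.5,0.3],[0.0006,0.001,0.0003,0,0,0.58,0.3],[0.0006,0.001,0.0003,0,0,0.6,0.3],[0.0006,0.001,0.0003,0,0,0.6,0.3]],
  ],
)

```text
clock: 13.03
position: [0.59, -0.0934, 0.1977]
ee_rot: [2.881, -1.251, 0.008]
force: [-0.9, -4.7, 8.8]
width: 0.478
gripper_force: 12.0
```

```bash
python3 -c "
from h import *
st()"
```

```text
t 13.03 pos [ 0.59   -0.0934  0.1977] yaw -0.819 j7 -2.375 toolF [ 2.82  3.85 -8.75] toolM [-1.21   0.408  0.007] w 0.478 12.0
```

Now I'll release, wind back, and regrasp centred. The circle that the TCP traced puts the screw's axis at about (0.588, -0.0918).

Emit:
jog_arm(
  motion=[
    [[0,0,-0.0008,0,0,0,0.3],[0,0,-0.0008,0,0,0,-0.5],[0,0,-0.0008,0,0,0,-0.5],[0,0,-0.0008,0,0,0,-0.5],[-0.0025,0.0004,-0.0008,0,0,0,-0.5],[-0.0025,0.0004,-0.0008,0,0,-0.12,-0.5],[-0.0025,0.0004,-0.0008,0,0,-0.24,-0.5],[-0.0025,0.0004,-0.0008,0,0,-0.36,-0.5],[-0.0025,0.0004,-0.0008,0,0,-0.48,-0.5],[-0.0025,0.0004,-0.0008,0,0,-0.6,-0.5]],
  ],
)

```text
clock: 13.87
position: [0.5882, -0.0897, 0.1977]
ee_rot: [-3.124, 0.33, -0.007]
force: [0.4, 0.8, -0.1]
width: 0.751
gripper_force: 0.0
```

```bash
python3 -c "
from h import *
st();goal([.588,-.0918,.1975])"
```

```text
t 13.87 pos [ 0.5882 -0.0897  0.1977] yaw -0.211 j7 -1.83 toolF [ 0.27 -0.82  0.14] toolM [ 0.022  0.018 -0.036] w 0.751 0.0
shift [0.0002 0.0021 0.0002]
tilt fix [-0.0011 -0.0045 -0.    ] xaxis yaw -0.2106204834837233 j [ 0.244  0.426 -0.256  1.674  0.12   1.053 -1.83 ] pos [ 0.5882 -0.0897  0.1977] F [ 0.43  0.75 -0.14] t 13.8667
```

Emit:
jog_arm(
  motion=[
    [[0,0.002,0,0,0,-0.12,-0.5],[0,0.002,0,0,0,-0.24,-0.5],[0,0.002,0,0,0,-0.36,-0.5],[0,0.002,0,0,0,-0.48,-0.5],[0,0.002,0,0,0,-0.6,-0.5],[0,0.002,0,0,0,-0.72,-0.5],[0,0.002,0,0,0,-0.84,-0.5],[0,0.002,0,0,0,-0.96,-0.5],[0,0.002,0,0,0,-1.08,-0.5],[0,0.002,0,0,0,-1.2,-0.5]],
  ],
)

```text
clock: 14.7
position: [0.5878, -0.0917, 0.1978]
ee_rot: [2.763, 1.49, 0.006]
force: [-0.1, 0.6, 0.4]
width: 0.751
gripper_force: 0.0
```

Emit:
jog_arm(
  motion=[
    [[0,0,0,0,0,-0.12,-0.5],[0,0,0,0,0,-0.24,-0.5],[0,0,0,0,0,-0.36,-0.5],[0,0,0,0,0,-0.48,-0.5],[0,0,0,0,0,-0.6,-0.5],[0,0,0,0,0,-0.72,-0.5],[0,0,0,0,0,-0.84,-0.5],[0,0,0,0,0,-0.96,-0.5],[0,0,0,0,0,-1.04,-0.5],[0,0,0,0,0,-1.04,-0.5]],
  ],
)

```text
clock: 15.53
position: [0.5878, -0.0919, 0.1976]
ee_rot: [1.66, 2.663, 0.004]
force: [-0.5, 0.6, -0.3]
width: 0.749
gripper_force: 0.0
```

```bash
python3 -c "
from h import *
st();goal([.588,-.0918,.1975])"
```

```text
t 15.53 pos [ 0.5878 -0.0919  0.1976] yaw 2.027 j7 0.169 toolF [ 0.73 -0.16  0.28] toolM [-0.165 -0.058  0.043] w 0.749 0.0
shift [0.     0.0003 0.0001]
tilt fix [0.004  0.0018 0.    ] xaxis yaw 2.026890690512354 j [ 0.59   0.526 -0.773  1.645  0.398  1.131  0.169] pos [ 0.5878 -0.0919  0.1976] F [-0.46  0.59 -0.28] t 15.5333
```

Emit:
jog_arm(
  motion=[
    [[0,0,0,0,0,0,0.1],[0,0,0,0,0,0,0.2],[0,0,0,0,0,0,0.3],[0,0,0,0,0,0,0.3],[0,0,0,0,0,0,0.3],[0,0,0,0,0,0,0.3]],
  ],
  force=12,
)

```text
clock: 16.03
position: [0.5883, -0.0919, 0.198]
ee_rot: [1.665, 2.658, 0.004]
force: [0.6, 0.8, 0.4]
width: 0.474
gripper_force: 12.0
```

```bash
python3 -c "
from h import *
st()"
```

```text
t 16.03 pos [ 0.5883 -0.0919  0.198 ] yaw 2.022 j7 0.165 toolF [ 0.46  0.89 -0.35] toolM [-0.291 -0.04   0.017] w 0.474 12.0
```

Emit:
jog_arm(
  motion=[
    [[0,0,0.0005,0,0,0.06,0.3],[0,0,0.0005,0,0,0.18,0.3],[0,0,0.0006,0,0,0.3,0.3],[0,0,0.0007,0,0,0.42,0.3],[0,0,0.0008,0,0,0.54,0.3],[0,0,0.0009,0,0,0.66,0.3],[0,0,0.001,0,0,0.78,0.3],[0,0,0.0011,0,0,0.9,0.3],[0,0,0.0012,0,0,1.0,0.3],[0,0,0.0012,0,0,1.0,0.3]],
  ],
)

```text
clock: 16.87
position: [0.5879, -0.0919, 0.1972]
ee_rot: [2.741, 1.529, 0.006]
force: [-2.9, 0.6, 5.0]
width: 0.479
gripper_force: 12.0
```

```bash
python3 -c "
from h import *
st()"
```

```text
t 16.87 pos [ 0.5879 -0.0919  0.1972] yaw 1.018 j7 -0.724 toolF [-1.   -2.73 -5.06] toolM [ 0.578 -0.283  0.052] w 0.479 12.0
```

Remaining: 1.38 rad.

Emit:
jog_arm(
  motion=[
    [[0,-0.0003,0,0,0,0.06,0.3],[0,-0.0003,0.0001,0,0,0.18,0.3],[0,-0.0003,0.0002,0,0,0.3,0.3],[0,-0.0003,0.0003,0,0,0.42,0.3],[0,-0.0003,0.0004,0,0,0.54,0.3],[0,-0.0003,0.0004,0,0,0.66,0.3],[0,-0.0003,0.0005,0,0,0.78,0.3],[0,-0.0003,0.0006,0,0,0.9,0.3],[0,-0.0003,0.0006,0,0,1.0,0.3],[0,-0.0003,0.0006,0,0,1.0,0.3]],
  ],
)

```text
clock: 17.7
position: [0.5877, -0.0915, 0.1965]
ee_rot: [3.141, 0.033, 0.008]
force: [-3.0, 0.7, 5.9]
width: 0.474
gripper_force: 12.0
```

```bash
python3 -c "
from h import *
st()"
```

```text
t 17.7 pos [ 0.5877 -0.0915  0.1965] yaw 0.021 j7 -1.617 toolF [-2.97 -0.79 -5.94] toolM [ 0.243 -0.785  0.113] w 0.474 12.0
```

Emit:
jog_arm(
  motion=[
    [[-0.0003,0,0,0,0,0.1,0.3],[-0.0003,0,0.0001,0,0,0.2,0.3],[-0.0003,0,0.0001,0,0,0.3,0.3],[-0.0003,0,0.0001,0,0,0.39,0.3],[-0.0003,0,0,0,0,0.39,0.3],[-0.0003,0,0,0,0,0.39,0.3],[-0.0003,0,0,0,0,0.39,0.3]],
  ],
)

```text
clock: 18.28
position: [0.5877, -0.0914, 0.1963]
ee_rot: [-3.089, 0.565, -0.008]
force: [-2.0, 1.5, 4.9]
width: 0.476
gripper_force: 12.0
```

Run:
```python
from h import *
st()
snap('wrist','w4.png')
```

```text
t 18.28 pos [ 0.5877 -0.0914  0.1963] yaw -0.362 j7 -1.962 toolF [-2.34 -0.68 -4.86] toolM [ 0.509 -0.632  0.049] w 0.476 12.0
```

View pics/w4.png

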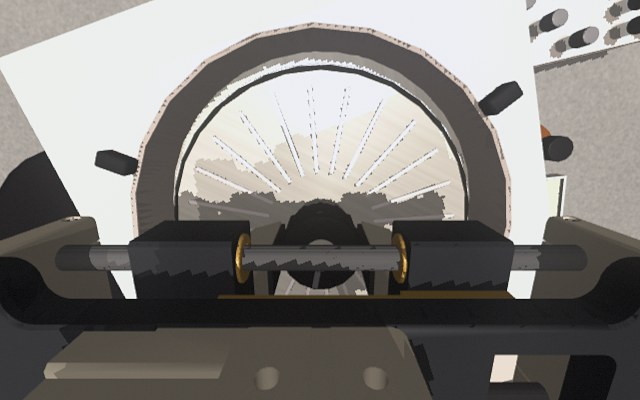

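The knob (about 320,245) is held between the pads and everything else stands where it was. The screw sank about 4 mm over one turn, which fits the thread pitch.

```bash
python3 -c "
from h import *
print(sign_off())"
```

```text
the job is handed in; nothing more can be done
None
```

The hand screw was turned back about 2.85 rad until it dropped into the thread, then turned forward one full turn with one regrasp; it was handed in started, untightened and still held in the fingers, with no verdict returned.

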